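# Fit the staple clamp over the mast tube

### The arm

A 6-joint arm with a two-finger parallel gripper is mounted at the origin on the work surface. World frame = base frame: x ahead of the robot, y to its left, z up, the work surface at z = 0. Lengths are in m, angles in rad, forces in N, time in s.
With the tool pointing down it reaches from about 0.325 to 0.85 m from the base axis. Payload 4.4 kg.
Tool frame: the origin (TCP) lies at the very end of the fingers, on their centre line; the grasp point (between the pads) lies 19 mm behind it; z points along the fingers, y is the line along which they close (so a half turn about z gives the same grasp; the last joint's range is limited). The gripper opens to 94 mm and grips with 3 to 60 N. Pads are 16 mm wide; open, the fingers measure 119 mm over their backs; the gripper's body (75 mm by 177 mm) begins 78 mm behind the grasp point.
Start: joints at [-1.407, 0.207, 1.542, -0, 1.393, -0.15], TCP at [0.177, -0.547, 0.205] pointing down, gripper open.
Joint ranges: [-2.73, 2.73], [-0.86, 2.22], [0.23, 2.46], [-1.11, 4.25], [0.08, 2.63], [-2.82, 2.82]. Speed limits (rad/s): [2.79, 2.79, 3.14, 3.14, 3.14, 3.14].

### API

Orientations are given as [roll, pitch, yaw] about the fixed x, y, z axes, in that order (R = Rz(yaw) Ry(pitch) Rx(roll)).
In Python, from bench import bot, grab_frame, camera_params gives the robot as it stands. The module is installed in compiled form; this text tells all that it offers.
- The arm moves only by the shell command python3 -m inch 'ROWS' [FORCE]. ROWS is text: rows parted by semicolons, each of 7 numbers parted by spaces: the turn, a rotation vector about the tool's x, y, z in degrees, then the shift along the tool's x, y, z in cm, then the finger opening in cm, from 0 to 9.4. A call has 1 to 20 rows; each row is the pose to reach, as a shift and turn from the pose commanded when the call began, along the tool's axes at that moment; what a row does not reach only later rows make up. A row lasts 1/8 s, in which the tool goes at most 62.5 mm and 10.7 degrees, less where a joint would pass 70% of its speed; a pose out of reach is approached as far as the arm can. A call with a gripper value outside its range is refused whole. The fingers move at their own pace and stop on an object; FORCE is the grip in N (left out, the last holds). Time passes only in rows, so rows that repeat a pose let the fingers close. It gives the time, the measured TCP pose, the force, the opening and the grip force at its end, in the units of the state.
- bot.state(): the state, without advancing time (a new reading comes with each control period).
- grab_frame(name): name is "scene" or "side" or "wrist"; returns (picture, depth): 400x640x3 uint8, red, green, blue; 400x640 float32, m along the optical axis (not along the pixel's ray), 0 where there is no reading.
- camera_params(name): a dict with "fx", "fy", "cx", "cy" (pixels), "camera_from_world" (4x4, takes a point from world to camera coordinates). Camera axes: x right, y up, looking along -z (the intrinsics and any distortion apply to the point x, -y, -z); pixel columns grow to the right and rows downward; lengths in m; the calibration is good to about 2 mm. A picture is of the moment at which its call begins: read the wrist's pose just before it. camera_params takes no time and is no camera call; for the wrist camera it gives the pose at the moment of the call.
- bot.hand_in(): hands the job in; it is judged then, once.
The state is a dict: "clock": time; "joints": joint angles; "joint_velocities": joint speeds; "joint_torque": joint torques, N m; "position": TCP position; "tcp_rot": TCP orientation; "contact_force": force on the tool from outside, world axes, zero at the start; "wrist_torque": the same for the moment, N m; "grip_width": finger opening in m; "grip_force": force on a finger pad.
Only numpy, scipy, OpenCV 4.12 (cv2) and the standard library are available. Lean on these libraries where they do the work, as an engineer would, in place of code of your own. Each camera call takes 0.05 s, during which the arm holds its last target. There are 200 camera calls.

### The job

Take the steel staple clamp out of its wooden block, pass its two legs down either side of the aluminium mast tube on the bench stand and through the two holes of the saddle plate under the tube, feeling gently for the holes because the plate may sit a little to either side along the tube. Then push it fully home against the stiff strip below, until its bridge rests on the tube, and let go. Never load the stand with more than 30 N, and leave the other things on the bench where they are.

Things in the scene. Friction and masses are not known exactly. Their poses are not given: they have to be found in the camera images.
- staple: Loose steel square-U staple clamp, 150 g. Two round legs, 8 mm thick, 50 mm apart (centres) along its y; last 4 mm of each tapers to a flat 5 mm foot. Origin midway between the feet at foot level, z up towards the bridge. Bridge on top: 10 mm in x, 58 mm in y, z 60 to 68 mm. Starts upright in the block; the same turned half round.
- staple_tab (a point): Middle of the staple's flat grip tab, 80 mm above the feet: 10 mm thick in the staple's x, 30 mm wide in y, from 68 to 92 mm above the feet, standing on the bridge. Grip it from above across its 10 mm thickness.
- block: Fixed dark wooden block holding the staple, 50 x 90 x 40 mm (x, y, z), origin at the centre of its underside. Two holes 30 mm deep, 10.5 x 11.5 mm, 50 mm apart along its y, hold the legs; the feet stand 10 mm above the bench.
- stand: Fixed bench stand; origin at the centre of the underside of its steel base, 170 x 100 x 8 mm (x, y, z). An aluminium tube lies along its x, over end blocks at x = -77 and +77 mm (16 mm thick, 44 mm wide, 66 mm high). At most 30 N on any part of it. The staple goes in with its y along the stand's y.
- tube_top (a point): Middle of the top of the level mast tube, 78 mm above the bench. The tube is 28 mm in diameter, 180 mm long, its axis 64 mm above the bench along the stand's x. The staple is home when the underside of its bridge rests on it, feet 18 mm above the bench.
- plate_mark (a point): Point on the stand's middle at the level of the top of the saddle plate, 50 mm above the bench. The rigid plate under the tube is 82 x 96 x 8 mm with two holes at y = -25 and +25 mm, 11 mm wide in x, 13 mm in y, 1 mm chamfers. Plate and holes really sit at an unmeasured x from -15 to +15 mm along the tube from this point.
- strip_mark (a point): Point on the stand's middle at the starting top of a stiff brass strip that lies under both holes, 32 mm above the bench. Pushed by the feet it creeps down under about 10 N and stays where it is left; it goes down at least 14 mm, to let the staple home.
- valve: Loose frosted glass radio valve on a black base, standing, 46 mm diameter, 107 mm tall; origin under its centre. Leave alone.
- bezel: Loose flat brass bezel ring, 72 mm outer diameter, 8 mm thick; origin under its centre. Leave alone.
- transformer: Loose black iron mains transformer with copper winding, 90 x 70 x 80 mm, 1.4 kg; origin under its centre. Leave alone.
- trimmer: Loose wooden-handled trimming tool lying on the bench, 170 mm long along its x axis. Leave alone.
- tin: Loose green round tin, 60 mm diameter, 60 mm tall; origin under its centre. Leave alone.
Things that resemble listed ones, but are neither listed nor needed, are in the scene too. Of the things like the block, leave any that is orange or pink; of the rest the larger one is meant.

How it is judged:
By the outcome, as a careful person would: the job done as asked, in the order asked, and still so for the second after the job is handed in, with the robot touching nothing.
It also fails if it takes over 61 s, if anything falls off the work surface, if the arm or the gripper's body presses on something with over 40 N, if the wrist force passes 120 N, or if a joint passes its speed limit or range.

## Working session

There is one attempt and no reset: what is moved stays moved. The work goes in short steps, Python scripts to look and compute and a shell command to move; the robot and the scene stay as the last step left them, time stands still between calls to the robot, and variables do not carry over. Pictures are saved under pics/ and viewed, at most 10 in all, crops included, and the job is handed in when it is done.

```bash
mkdir -p pics; cat > h.py <<'E'
import numpy as np, cv2
from bench import bot, grab_frame, camera_params
def snap(n,f):
    p=camera_params(n); im,d=grab_frame(n); np.savez(f'{f}.npz',im=im,d=d,**{k:p[k] for k in ('fx','fy','cx','cy')},T=np.array(p['camera_from_world'])); cv2.imwrite(f'pics/{f}.png',im[:,:,::-1])
def pt(f,u,v,z=None):
    q=np.load(f+'.npz'); x=(u-q['cx'])/q['fx']; y=(v-q['cy'])/q['fy']; r=np.array([x,-y,-1.]); M=np.linalg.inv(q['T'])
    if z is None: dd=q['d'][int(v)-1:int(v)+2,int(u)-1:int(u)+2]; dd=dd[dd>0]; s=np.median(dd) if dd.size else np.nan
    else: s=(z-M[2,3])/(M[:3,:3]@r)[2]
    return (M[:3,:3]@(r*s)+M[:3,3])
def crop(f,u0,v0,u1,v1,k,o): cv2.imwrite(f'pics/{o}.png',cv2.resize(np.load(f+'.npz')['im'][v0:v1,u0:u1,::-1],None,fx=k,fy=k,interpolation=cv2.INTER_CUBIC))
E
python3 - <<'E'
from h import *
np.set_printoptions(precision=3,suppress=True)
snap('scene','s0');snap('side','d0');print(bot.state()); print(camera_params('scene'));print(camera_params('side').keys())
E
```

```text
{'clock': 0.1, 'joints': array([-1.407,  0.207,  1.543,  0.   ,  1.394, -0.15 ]), 'joint_velocities': array([-0.   , -0.   , -0.003, -0.002, -0.001, -0.   ]), 'joint_torque': array([  0.   , -37.186, -28.229,   0.07 ,   0.031,  -0.   ]), 'position': array([ 0.177, -0.546,  0.204]), 'tcp_rot': array([-3.14 , -0.   ,  0.314]), 'contact_force': array([-0.156,  0.33 ,  0.224]), 'wrist_torque': array([ 0.027, -0.01 ,  0.012]), 'grip_force': 0.0, 'grip_width': 0.09409856076145524}
{'fx': 428.0469397719491, 'fy': 428.0469397719491, 'cx': 323.17988552888187, 'cy': 200.26023750812482, 'camera_from_world': array([[-0.442,  0.897, -0.007,  0.251],
       [-0.743, -0.362,  0.563,  0.344],
       [ 0.503,  0.254,  0.826, -1.401],
       [ 0.   ,  0.   ,  0.   ,  1.   ]])}
dict_keys(['fx', 'fy', 'cx', 'cy', 'camera_from_world'])
```

View pics/s0.png

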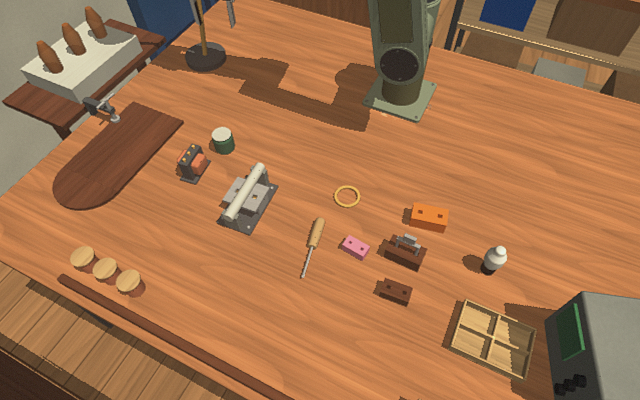

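View pics/d0.png

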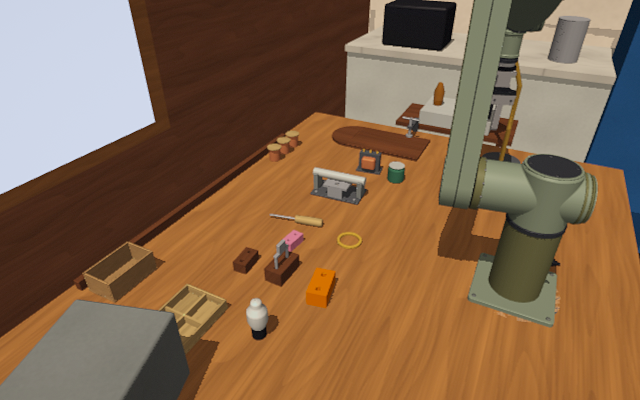

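The scene picture shows four block-like things: orange (430,216), pink (355,246), a dark one holding the staple (404,250) and a smaller dark one (395,291). I choose the dark one with the staple. The stand is at (247,198), the valve at (495,260), the bezel at (347,196) and the trimmer at (314,245). A close crop will check the choice.

```bash
python3 - <<'E'
from h import *
a=np.load('s0.npz')['im'][:,:,::-1]; b=lambda u,v,k=6,w=66,h=50:cv2.resize(a[v-h:v+h,u-w:u+w],None,fx=k,fy=k,interpolation=cv2.INTER_CUBIC)
cv2.imwrite('pics/c0.png',np.hstack([b(404,250,6,33*2,48)[:,:400*2][:, ::1]])); cv2.imwrite('pics/c1.png',b(247,195))
E
```

```text
(no output)
```

View pics/c0.png

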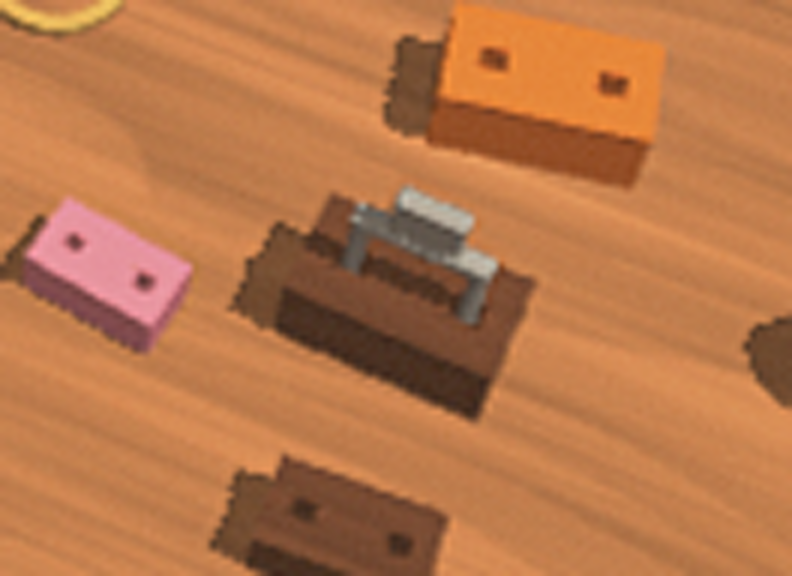

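View pics/c1.png

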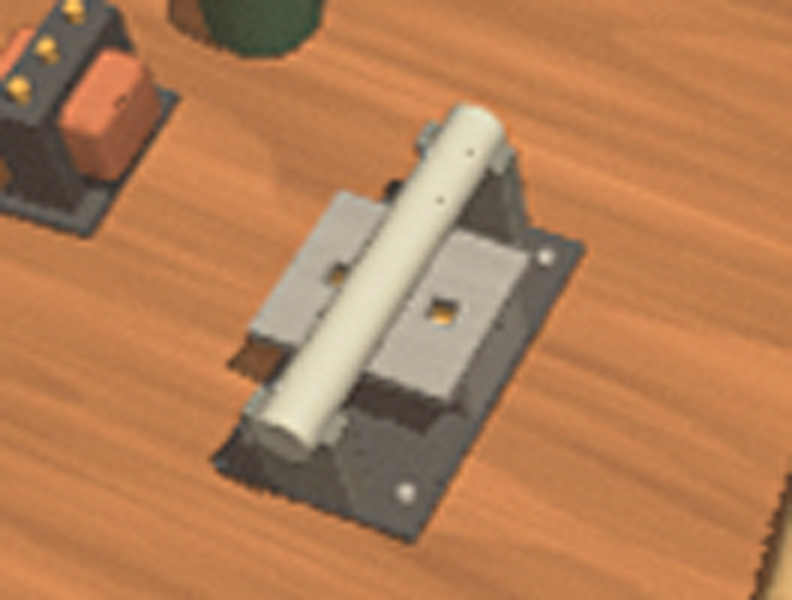

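The crop shows the larger dark block holding the staple, tab at about (410,236), with the smaller dark block empty. In the stand crop both plate holes are visible: (237.7,190.8) and (254.8,197).

```bash
python3 - <<'E'
from h import *
np.set_printoptions(precision=4,suppress=True)
c0=lambda u,v,z:pt('s0',338+u/6-.5,202+v/6-.5,z)
c1=lambda u,v,z:pt('s0',181+u/6-.5,145+v/6-.5,z)
a,b=c0(358,210,.078),c0(490,264,.078);print('bridge',a,b,(a+b)/2,np.degrees(np.arctan2(*(b-a)[1::-1])))
print('tab top',c0(435,207,.102))
for l in [(332,195),(537,282),(487,380),(283,287)]: print('blk',c0(*l,.04))
h1,h2=c1(339,275,.05),c1(443,313,.05);print('holes',h1,h2,(h1+h2)/2,np.degrees(np.arctan2(*(h2-h1)[1::-1])))
for l in [(585,243),(412,540),(215,463)]: print('base',c1(*l,.008))
t1,t2=c1(477,110,.07),c1(290,430,.07);print('tube',t1,t2)
for n,u,v in [('valve',497,250),('bezel',347,187),('trafo',190,160),('tin',222,133),('trim',316,230)]: print(n,pt('s0',u,v))
E
```

```text
bridge [0.5474 0.1857 0.078 ] [0.5475 0.2404 0.078 ] [0.5475 0.213  0.078 ] 89.89387883090797
tab top [0.5474 0.2136 0.102 ]
blk [0.5231 0.1706 0.04  ]
blk [0.5246 0.2595 0.04  ]
blk [0.5749 0.2557 0.04  ]
blk [0.5717 0.1681 0.04  ]
holes [ 0.5849 -0.2446  0.05  ] [ 0.5823 -0.1928  0.05  ] [ 0.5836 -0.2187  0.05  ] 92.8766451430433
base [ 0.4973 -0.1748  0.008 ]
base [ 0.6672 -0.1634  0.008 ]
base [ 0.672  -0.2613  0.008 ]
tube [ 0.4911 -0.2274  0.07  ] [ 0.671  -0.2091  0.07  ]
valve [0.496  0.402  0.1024]
bezel [ 0.4175 -0.0006  0.0047]
trafo [ 0.5665 -0.4024  0.0716]
tin [ 0.4377 -0.3878  0.0603]
trim [ 0.5888 -0.0101  0.0253]
```

```bash
python3 -m inch '0 0 -72 58.7 -60.9 2 5;0 0 -72 58.7 -60.9 2 5;0 0 -72 58.7 -60.9 2 5;0 0 -72 58.7 -60.9 2 5;0 0 -72 58.7 -60.9 2 5;0 0 -72 58.7 -60.9 2 5;0 0 -72 58.7 -60.9 2 5;0 0 -72 58.7 -60.9 2 5;0 0 -72 58.7 -60.9 2 5;0 0 -72 58.7 -60.9 2 5;0 0 -72 58.7 -60.9 2 5;0 0 -72 58.7 -60.9 2 5;0 0 -72 58.7 -60.9 2 5;0 0 -72 58.7 -60.9 2 5;0 0 -72 58.7 -60.9 2 5;0 0 -72 58.7 -60.9 2 5;0 0 -72 58.7 -60.9 2 5;0 0 -72 58.7 -60.9 2 5' 20
python3 -c "
from h import *
snap('wrist','w1');print(bot.state()['position'],np.linalg.inv(camera_params('wrist')['camera_from_world'])[:3,3])"
```

```text
clock: 2.35
position: [0.5477, 0.2124, 0.1857]
tcp_rot: [3.141, 0.0, 1.569]
contact_force: [0.2, 0.2, -0.3]
grip_width: 0.05
grip_force: 0.0
[0.54777145 0.21259635 0.18575044] [0.54816696 0.28351581 0.36458018]
```

View pics/w1.png

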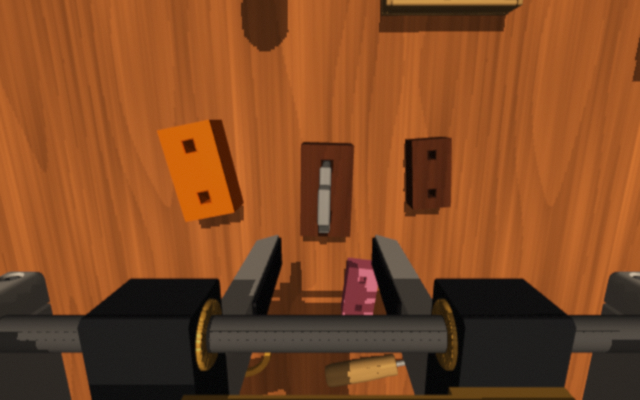

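The wrist view shows the staple upright in the dark block, bridge from (326,162) to (323,235), roughly centred between the fingers. Depth will fix the tab.

```bash
python3 - <<'E'
from h import *
np.set_printoptions(precision=4,suppress=True)
def hts(lo,hi,box):
    P=np.array([pt('w1',u,v) for v in range(box[1],box[3]) for u in range(box[0],box[2])]); P=P[(P[:,2]>lo)&(P[:,2]<hi)]
    r=cv2.minAreaRect((P[:,:2]*1000).astype(np.float32)); print(lo,len(P),P.mean(0),P.min(0),P.max(0),r)
hts(.095,.11,(300,140,355,245)); hts(.07,.11,(300,140,355,245)); hts(.03,.045,(290,130,365,250))
E
```

```text
0.095 458 [0.5458 0.2164 0.1011] [0.5411 0.2008 0.0954] [0.5508 0.2303 0.1025] ((545.9974365234375, 215.57839965820312), (29.443805694580078, 9.547998428344727), 89.51627349853516)
0.07 787 [0.5461 0.2201 0.0917] [0.5405 0.1869 0.0715] [0.5519 0.2442 0.1025] ((546.0602416992188, 215.61758422851562), (57.19283676147461, 10.213981628417969), 88.3237075805664)
0.03 3956 [0.5479 0.2184 0.0395] [0.5214 0.1692 0.0304] [0.5734 0.2608 0.0436] ((547.4364013671875, 214.93032836914062), (90.47473907470703, 50.133270263671875), 88.38411712646484)
```

```bash
python3 -m inch '0 0 1 0.31 -0.18 4 4;0 0 1 0.31 -0.18 7 4;0 0 1 0.31 -0.18 9 4;0 0 1 0.31 -0.18 10 4;0 0 1 0.31 -0.18 10.9 4;0 0 1 0.31 -0.18 10.9 4;0 0 1 0.31 -0.18 10.9 4;0 0 1 0.31 -0.18 10.9 0.5;0 0 1 0.31 -0.18 10.9 0.5;0 0 1 0.31 -0.18 10.9 0.5;0 0 1 0.31 -0.18 10.9 0.5;0 0 1 0.31 -0.18 10.9 0.5;0 0 1 0.31 -0.18 10.9 0.5;0 0 1 0.31 -0.18 10.9 0.5' 50
```

```text
clock: 4.15
position: [0.5461, 0.2167, 0.0766]
tcp_rot: [3.141, -0.0, 1.553]
contact_force: [-0.2, 0.3, 1.0]
grip_width: 0.0094
grip_force: 50.0
```

```bash
python3 -m inch '0 0 0 0 0 -0.5 0.5;0 0 0 0 0 -1.5 0.5;0 0 0 0 0 -2.5 0.5;0 0 0 0 0 -3.5 0.5;0 0 0 0 0 -5 0.5;0 0 0 0 0 -8 0.5;0 0 0 0 0 -11 0.5;0 0 0 0 0 -11 0.5;0 0 0 0 0 -11 0.5'
python3 -c "
from h import *
s=bot.state();print(s['position'],s['contact_force'],s['wrist_torque'],s['tcp_rot'])"
```

```text
clock: 5.28
position: [0.5453, 0.2165, 0.1856]
tcp_rot: [-3.14, 0.0, 1.553]
contact_force: [-0.6, -1.2, -1.8]
grip_width: 0.0095
grip_force: 50.0
[0.54525384 0.21646206 0.18563376] [-0.55831699 -1.23687689 -1.80872507] [-0.03834648 -0.08723658  0.00799585] [-3.14007523e+00  3.84718198e-04  1.55299842e+00]
```

```bash
python3 -m inch '0 0 -4.5 -3 0.3 0 0.5;0 0 -4.5 -8 0.8 0 0.5;0 0 -4.5 -14 1.3 0 0.5;0 0 -4.5 -20 1.9 0 0.5;0 0 -4.5 -26 2.5 0 0.5;0 0 -4.5 -32 3 0 0.5;0 0 -4.5 -38 3.6 0 0.5;0 0 -4.5 -43 4.1 0 0.5;0 0 -4.5 -47 4.5 0 0.5;0 0 -4.5 -49.6 4.7 0 0.5;0 0 -4.5 -49.6 4.7 0 0.5;0 0 -4.5 -49.6 4.7 0 0.5;0 0 -4.5 -49.6 4.7 0 0.5'
python3 -c "
from h import *
snap('wrist','w2');snap('side','d2');snap('scene','s2')"
```

```text
clock: 6.9
position: [0.5843, -0.2783, 0.1864]
tcp_rot: [-3.141, -0.001, 1.633]
contact_force: [-0.2, -0.6, -2.2]
grip_width: 0.0099
grip_force: 50.0
```

View pics/w2.png

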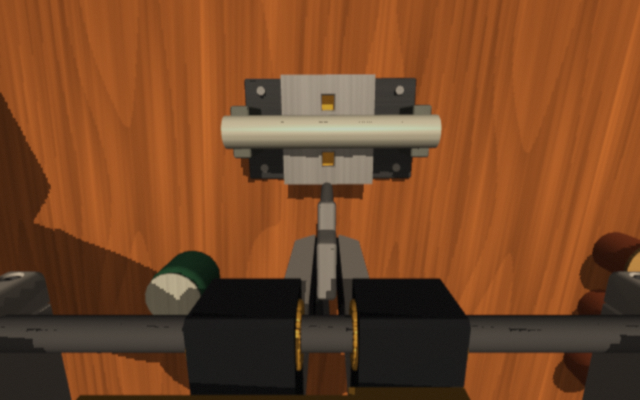

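The wrist view shows the stand, the tube from (222,131) to (440,131), and plate holes at about (328,101) and (328,158). The staple hangs at (326,190–300).

```bash
python3 - <<'E'
from h import *
np.set_printoptions(precision=4,suppress=True)
q=np.load('w2.npz')
U,V=np.meshgrid(np.arange(215,450),np.arange(68,188)); P=np.array([pt('w2',u,v) for u,v in zip(U.ravel(),V.ravel())]).reshape(U.shape+(3,)); Z=P[...,2]
def rect(m,n):
    Q=P[m]; r=cv2.minAreaRect((Q[:,:2]*1000).astype(np.float32)); print(n,len(Q),Q[:,2].mean(),r)
notst=~((V>178)&(abs(U-326)<15))
rect((Z>.046)&(Z<.055)&notst&(abs(U-328)<60),'plate')
m=Z>.0755; rect(m,'tubetop'); Q=P[m]; print('axis',np.degrees(np.arctan(np.polyfit(Q[:,0],Q[:,1],1)[0])), Q.mean(0),Q.max(0))
rect((Z>.06)&(abs(V-131)<24),'tube'); rect((Z>.004)&(Z<.012),'base')
im=q['im'].astype(int); hole=(im[...,0]-im[...,2]>70)
for v0,v1 in ((88,114),(146,172)):
    h=np.zeros_like(hole);h[v0:v1,315:341]=hole[v0:v1,315:341]; v,u=np.where(h); print(len(u),u.min(),u.max(),v.min(),v.max()); print([pt('w2',a,b,.05) for a,b in((u.min()-.5,v.mean()),(u.max()+.5,v.mean()))])
crop=im[70:190,270:385][:,:,::-1].astype(np.uint8); cv2.imwrite('pics/c2.png',cv2.resize(crop,None,fx=5,fy=5,interpolation=cv2.INTER_CUBIC))
E
```

```text
plate 6507 0.049664348044301594 ((581.7254638671875, -217.96206665039062), (82.85400390625, 96.04537963867188), 3.712122917175293)
tubetop 4049 0.07755981637386687 ((585.1713256835938, -231.72576904296875), (180.36851501464844, 44.30630111694336), 3.8998377323150635)
axis 3.7761507485415384 [ 0.5834 -0.218   0.0776] [ 0.6745 -0.2038  0.1403]
tube 7803 0.07417560279184787 ((584.2211303710938, -217.30517578125), (181.36776733398438, 38.91855239868164), 3.572814464569092)
base 4579 0.007843122714334462 ((584.2275390625, -217.7812042236328), (170.67222595214844, 101.70096588134766), 4.0791916847229)
157 322 333 96 110
[array([ 0.5749, -0.1936,  0.05  ]), array([ 0.5854, -0.1929,  0.05  ])]
130 322 332 153 165
[array([ 0.5778, -0.2428,  0.05  ]), array([ 0.5878, -0.2422,  0.05  ])]
```

View pics/c2.png

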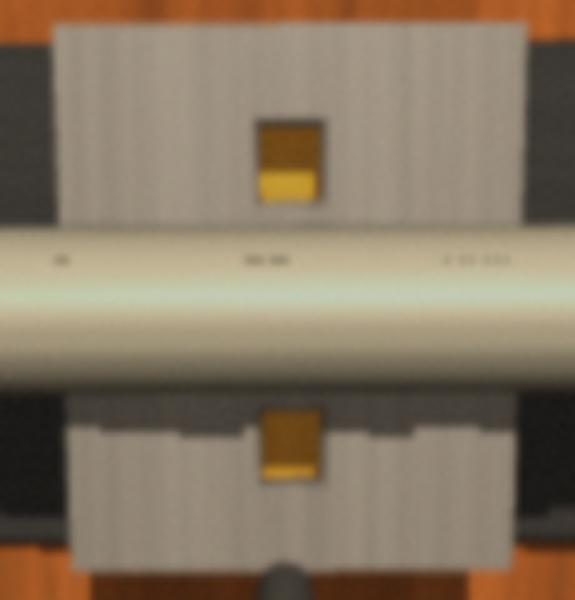

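```bash
python3 -m inch '0 0 -0.2 3 0.05 0 0.5;0 0 -0.2 5 0.1 0 0.5;0 0 -0.2 6.13 0.11 0 0.5;0 0 -0.2 6.13 0.11 0 0.5;0 0 -0.2 6.13 0.11 0 0.5;0 0 -0.2 6.13 0.11 2 0.5;0 0 -0.2 6.13 0.11 4 0.5;0 0 -0.2 6.13 0.11 5.5 0.5;0 0 -0.2 6.13 0.11 6.4 0.5;0 0 -0.2 6.13 0.11 6.4 0.5;0 0 -0.2 6.13 0.11 6.4 0.5;0 0 -0.2 6.13 0.11 6.4 0.5'
python3 - <<'E'
from h import *
snap('scene','s3');snap('side','d3')
a=np.load('s3.npz')['im'][135:260,185:310,::-1];b=np.load('d3.npz')['im'][120:220,270:395,::-1]
b=np.vstack([b,np.zeros((25,125,3),np.uint8)])
cv2.imwrite('pics/c3.png',cv2.resize(np.hstack([a[:,:125],b]),None,fx=3.2,fy=3.2,interpolation=cv2.INTER_CUBIC))
E
```

```text
clock: 8.55
position: [0.5823, -0.2192, 0.1235]
tcp_rot: [3.14, 0.001, 1.635]
contact_force: [0.0, -0.1, -1.8]
grip_width: 0.0097
grip_force: 50.0
```

View pics/c3.png

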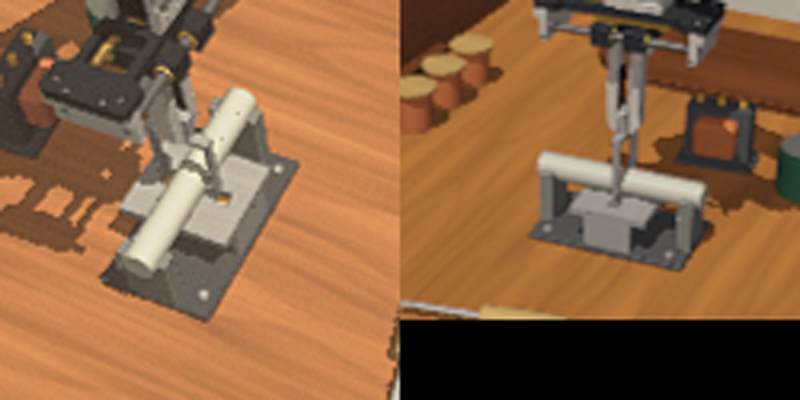

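The legs straddle the tube with the feet just above the holes. Next I make a small correction and lower gently to about 2–3 mm below the plate top.

```bash
python3 -m inch '0 0 0 0.15 -0.05 0 0.5;0 0 0 0.15 -0.05 0.3 0.5;0 0 0 0.15 -0.05 0.5 0.5;0 0 0 0.15 -0.05 0.6 0.5;0 0 0 0.15 -0.05 0.7 0.5;0 0 0 0.15 -0.05 0.8 0.5;0 0 0 0.15 -0.05 0.9 0.5;0 0 0 0.15 -0.05 1.0 0.5;0 0 0 0.15 -0.05 1.0 0.5'
```

```text
clock: 9.78
position: [0.5809, -0.2174, 0.1123]
tcp_rot: [-3.141, -0.0, 1.635]
contact_force: [0.2, 0.2, -2.3]
grip_width: 0.0095
grip_force: 50.0
```

No contact force with the feet about 4 mm below the plate top, so they are in the holes.

```bash
python3 -m inch '0 0 0 0 0 0.15 0.5;0 0 0 0 0 0.3 0.5;0 0 0 0 0 0.45 0.5;0 0 0 0 0 0.6 0.5;0 0 0 0 0 0.75 0.5;0 0 0 0 0 0.9 0.5;0 0 0 0 0 1.05 0.5;0 0 0 0 0 1.2 0.5;0 0 0 0 0 1.2 0.5' 60
```

```text
clock: 10.9
position: [0.5808, -0.2174, 0.1002]
tcp_rot: [-3.141, -0.0, 1.635]
contact_force: [0.3, -0.4, -1.0]
grip_width: 0.01
grip_force: 60.0
```

```bash
python3 -m inch '0 0 0 0 0 0.1 0.5;0 0 0 0 0 0.2 0.5;0 0 0 0 0 0.3 0.5;0 0 0 0 0 0.4 0.5;0 0 0 0 0 0.5 0.5;0 0 0 0 0 0.6 0.5'
```

```text
clock: 11.65
position: [0.5813, -0.2176, 0.0965]
tcp_rot: [3.141, 0.001, 1.635]
contact_force: [-2.6, 1.2, 7.4]
grip_width: 0.0095
grip_force: 60.0
```

```bash
python3 -m inch '0 0 0 0 0 0.05 0.5;0 0 0 0 0 0.1 0.5;0 0 0 0 0 0.15 0.5;0 0 0 0 0 0.2 0.5;0 0 0 0 0 0.25 0.5;0 0 0 0 0 0.3 0.5;0 0 0 0 0 0.35 0.5;0 0 0 0 0 0.4 0.5'
```

```text
clock: 12.65
position: [0.5813, -0.2176, 0.0925]
tcp_rot: [3.141, 0.001, 1.635]
contact_force: [-3.4, 2.2, 7.5]
grip_width: 0.0097
grip_force: 60.0
```

```bash
python3 -m inch '0 0 0 0 0 0.05 0.5;0 0 0 0 0 0.1 0.5;0 0 0 0 0 0.15 0.5;0 0 0 0 0 0.2 0.5;0 0 0 0 0 0.25 0.5;0 0 0 0 0 0.3 0.5;0 0 0 0 0 0.35 0.5;0 0 0 0 0 0.4 0.5;0 0 0 0 0 0.45 0.5;0 0 0 0 0 0.5 0.5;0 0 0 0 0 0.55 0.5;0 0 0 0 0 0.6 0.5'
```

```text
clock: 14.15
position: [0.5813, -0.2176, 0.0865]
tcp_rot: [3.141, 0.001, 1.635]
contact_force: [-3.0, 1.4, 8.5]
grip_width: 0.0099
grip_force: 60.0
```

```bash
python3 -m inch '0 0 0 0 0 0.04 0.5;0 0 0 0 0 0.08 0.5;0 0 0 0 0 0.12 0.5;0 0 0 0 0 0.16 0.5;0 0 0 0 0 0.2 0.5'
```

```text
clock: 14.78
position: [0.5813, -0.2176, 0.0845]
tcp_rot: [3.141, 0.001, 1.635]
contact_force: [-4.5, 1.8, 8.7]
grip_width: 0.0098
grip_force: 60.0
```

```bash
python3 -m inch '0 0 0 0 0 0.03 0.5;0 0 0 0 0 0.06 0.5;0 0 0 0 0 0.09 0.5;0 0 0 0 0 0.12 0.5'; python3 -m inch '0 0 0 0 0 0.03 0.5;0 0 0 0 0 0.06 0.5;0 0 0 0 0 0.06 0.5'
```

```text
clock: 15.28
position: [0.5814, -0.2176, 0.0845]
tcp_rot: [3.141, 0.001, 1.635]
contact_force: [-6.0, 2.0, 13.4]
grip_width: 0.0096
grip_force: 60.0
clock: 15.65
position: [0.5814, -0.2177, 0.0844]
tcp_rot: [3.141, 0.001, 1.635]
contact_force: [-5.9, 2.0, 14.3]
grip_width: 0.0096
grip_force: 60.0
```

```bash
python3 -m inch '0 0 0 0 0 0.04 0.5;0 0 0 0 0 0.08 0.5;0 0 0 0 0 0.08 0.5'; python3 -c "
from h import *
for f in ('scene','side'): snap(f,f+'4')
a=np.load('scene4.npz')['im'][135:260,185:310,::-1];b=np.load('side4.npz')['im'][110:235,270:395,::-1]
cv2.imwrite('pics/c4.png',cv2.resize(np.hstack([a,b]),None,fx=3.2,fy=3.2,interpolation=cv2.INTER_CUBIC))"
```

```text
clock: 16.02
position: [0.5814, -0.2176, 0.0844]
tcp_rot: [3.141, 0.001, 1.635]
contact_force: [-8.0, 3.3, 17.5]
grip_width: 0.0094
grip_force: 60.0
```

View pics/c4.png

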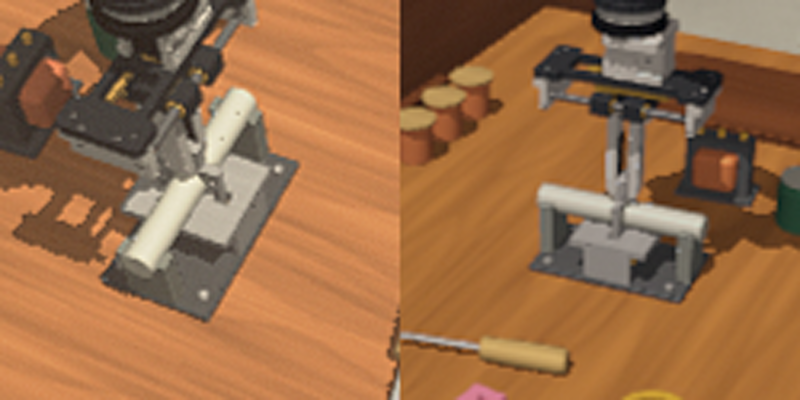

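The bridge sits on the tube with the legs in the plate, and the hand stays put as the force rises. Next: unload, open, retreat upward.

```bash
python3 -m inch '0 0 0 0 0 -0.2 0.5;0 0 0 0 0 -0.38 0.5;0 0 0 0 0 -0.38 0.5;0 0 0 0 0 -0.38 4;0 0 0 0 0 -0.38 4;0 0 0 0 0 -0.38 4;0 0 0 0 0 -0.38 4;0 0 0 0 0 -0.38 4;0 0 0 0 0 -1.5 4;0 0 0 0 0 -4 4;0 0 0 0 0 -8 4;0 0 0 -6 0 -11 4;0 0 0 -6 0 -11 4;0 0 0 -6 0 -11 4;0 0 0 -6 0 -11 4'
python3 - <<'E'
from h import *
snap('wrist','w5'); snap('scene','s5'); snap('side','d5')
q=np.load('w5.npz')
P=np.array([pt('w5',u,v) for v in range(60,200) for u in range(220,445)]); m=(P[:,2]>.082)&(abs(P[:,1]+.218)<.035)&(abs(P[:,0]-.582)<.03); Q=P[m]
for n,m in (('tab',Q[:,2]>.1),('bridge',Q[:,2]<.09)): print(n,m.sum(),np.median(Q[m],0),np.percentile(Q[m],[5,95],axis=0))
a,b,w=[np.load(f+'.npz')['im'][s,t,::-1] for f,s,t in (('s5',slice(120,280),slice(170,330)),('d5',slice(110,270),slice(260,420)),('w5',slice(50,210),slice(250,410)))]
cv2.imwrite('pics/c5.png',cv2.resize(np.hstack([a,b,w]),None,fx=1.66,fy=1.66,interpolation=cv2.INTER_CUBIC)); print(bot.state()['contact_force'])
E
```

```text
clock: 18.0
position: [0.5841, -0.2758, 0.1885]
tcp_rot: [-3.14, -0.002, 1.636]
contact_force: [-0.3, 0.1, 0.2]
grip_width: 0.0402
grip_force: 0.0
tab 529 [ 0.58160465 -0.21882334  0.10946272] [[ 0.5772559  -0.23219201  0.10826425]
 [ 0.58599053 -0.20580366  0.10990028]]
bridge 408 [ 0.58150334 -0.20254829  0.08538097] [[ 0.57608298 -0.24630998  0.08358418]
 [ 0.587163   -0.191769    0.0859505 ]]
[ 0.10431768  0.17832936 -0.53092086]
```

View pics/c5.png

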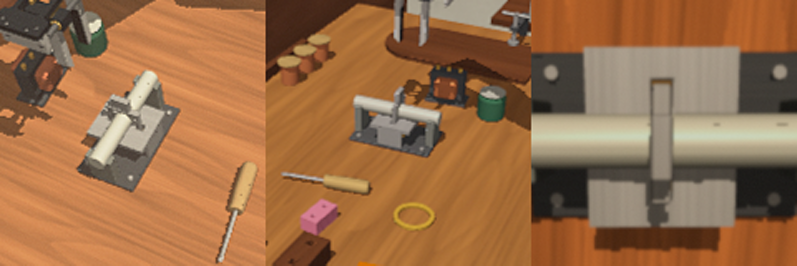

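The bridge top is at 85.5 mm and the tab top at 109.5 mm (nominal home 86 and 110), so the staple is home, and the hand is clear.

```bash
python3 -c "
from bench import bot
print(bot.hand_in())"
```

```text
the job is handed in; nothing more can be done
None
```

The staple clamp is fully home with its bridge resting on the tube, released and handed in at about 18 s; the highest push I read at the wrist was about 18 N, and nothing else on the bench was touched.

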